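# Set out the carving place

### The job

Set out the bench for carving: from the row along the near edge of the table, put the round wooden disc on the middle of the walnut block that lies beside the two low wooden trays, and the small carved blank upright on the middle of the disc, lengthwise along the block. Lay the flat strop block lengthwise on the floor of the left tray (left as the robot sees it) and the palm chisel likewise in the right one. Leave all the screwdrivers where they lie.

Things in the scene. Friction and masses are not known exactly. Their poses are not given: they have to be found in the camera images.
- block_top (a point): Rough-sawn brown walnut block beside the two trays (not the one among the clutter far at the back right), 217 x 52 x 41 mm, lying flat and fixed to the bench. This point is the centre of its top face (41 mm above the bench). x runs along its 217 mm length, z up.
- tray_a: One of two identical low trays of pale plywood, fixed to the bench, 190 x 60 mm outside, 180 x 50 mm inside, long side along its x. The floor is 4 mm thick; the rims are 5 mm wide and rise 16 mm above the bench at the ends, 10 mm along the sides; the rim is left out over the middle 100 mm of both long sides (finger notches). Origin at the centre of its underside, on the bench. Either tray may be the left one; left is +y.
- tray_b: The other tray, identical to tray_a.
- disc_center (a point): Loose round wooden disc in the row near the front edge (not the one by the boxes), lying flat, 62 mm across, 12 mm thick. This point is its centre, half-way up (6 mm above its underside); z up. It is gripped across its diameter.
- blank_center (a point): Loose half-carved pale wooden blank in the row near the front edge (not the one among the shavings at the back), with knife facets, 58 x 31 x 30 mm high. This point is its centre, half-way up (15 mm above its underside). x along its 58 mm length, y across its 31 mm width, z up. Grip it across the 31 mm width.
- skew_center (a point): Loose palm chisel with reddish mushroom handle and pointed blade, lying flat, 148 mm long in all, 26 mm wide, 22 mm high. This point is the middle of its whole length, 11 mm above its underside. x runs along the tool towards the butt of the handle: the handle, 26 mm at its widest, reaches from x = -15 to +74 mm and the blade, 12 mm wide, from there to x = -74 mm. Grip it across the handle, some 15 to 30 mm towards +x.
- strop_center (a point): Loose flat strop block, plain pale wood with wedge-shaped ends, 118 x 26 x 12 mm high. This point is its centre, 6 mm above its underside. x along its length. Grip it across the 26 mm width.
- driver_center (a point): Bystander: loose screwdriver with black handle near the front edge on the right, 226 mm long, 26 mm wide, 22 mm high, lying flat; this point is the middle of its length, 11 mm above its underside, x along it towards the handle. Not to be moved.
- driver2_center (a point): Bystander: a second such screwdriver, 233 mm long, 27 mm wide, 23 mm high, lying flat near the left edge of the table; this point is the middle of its length, 11 mm above its underside. Not to be moved.
Things that resemble listed ones, but are neither listed nor needed, are in the scene too. Several things look just like the part that bears blank_center: the one meant starts farthest to the robot's left.

How it is judged:
By the outcome, as a careful person would: the job done as asked, in the order asked, and still so for the second after the job is handed in, with the robot touching nothing.
It also fails if it takes over 104 s, if anything falls off the work surface, if the arm or the gripper's body presses on something with over 40 N, if the wrist force passes 120 N, or if a joint passes its speed limit or range.

### The arm

A 6-joint arm with a two-finger parallel gripper is mounted at the origin on a cart in front of the work surface, level with it; the furniture and walls round the work are solid. World frame = base frame: x ahead of the robot, y to its left, z up, the work surface at z = 0. Lengths are in m, angles in rad, forces in N, time in s.
With the tool pointing down it reaches from about 0.375 to 0.9 m from the base axis. Payload 3.1 kg.
Tool frame: the origin (TCP) lies midway between the tips of the shut fingers; the grasp point (between the pads) lies 19 mm behind it (manip.grasp_offset is the distance from the TCP to the grasp point, in m); z points along the fingers, y is the line along which they close (so a half turn about z gives the same grasp; the last joint's range is limited). The gripper opens to 85 mm and grips with 20 to 120 N. Pads are 22 mm wide; open, the fingers measure 114 mm over their backs; the gripper's body (76 mm by 85 mm) begins 54 mm behind the grasp point. The pads swing forward as they close: fully open they stand 13 mm farther back than shut.
Start: joints at [1.155, 0.527, 1.433, -0, 1.181, -0.178], TCP at [0.147, 0.608, 0.231] pointing down, gripper open.
Joint ranges: [-3.08, 3.08], [-0.75, 2.2], [0.22, 2.44], [-1.43, 4.57], [0, 2.65], [-2.85, 2.85]. Speed limits (rad/s): [2.79, 2.79, 3.14, 3.14, 3.14, 3.14].

### API

Orientations are given as a unit quaternion [x, y, z, w].
In Python, from station import sensors, cams, order, manip gives the robot as it stands.
- The arm moves only by the tool move_arm, never from a script. Its argument "targets" is a list of rows, each an object of numbers: "dx", "dy", "dz": the shift along the world's x, y, z normalised to -1 to 1, where 1 is 25 mm; "rx", "ry", "rz": the turn, a rotation vector about the world's x, y, z normalised to -1 to 1, where 1 is 30 degrees. A call has exactly 10 rows; each row shifts and turns the commanded pose from where the row before left it; what a row does not reach is not made up. A row lasts 1/8 s, in which the tool goes at most 62.5 mm and 10.7 degrees, less where a joint would pass 70% of its speed; a pose out of reach is approached as far as the arm can. A call with a number of a shift or a turn outside -1 to 1 is refused whole. A call with a gripper value outside its range is refused whole. "claw" is the opening in per cent of the stroke, from 0 (shut) to 100 (fully open), set as the call begins (left out, the last holds). The fingers move at their own pace and stop on an object; "newtons" is the grip in N (left out, the last holds). Time passes only in rows, so rows that do not move let the fingers close, or fill a call up. It gives the time, the measured TCP pose, the force, the opening and the grip force at its end, in the units of the state.
- sensors.sense(): the state, without advancing time (a new reading comes with each control period).
- cams.snapshot(name): name is "scene" or "top" or "wrist"; returns the picture (400x640x3 uint8, red, green, blue); there is no depth.
- cams.camera_model(name): a dict with "fx", "fy", "cx", "cy" (pixels), "extrinsics" (4x4, takes a point from world to camera coordinates). Camera axes: x right, y down, z forward; pixel columns grow to the right and rows downward; lengths in m; the calibration is good to about 2 mm. The wrist camera is an equidistant fisheye: a pixel r from the principal point sees the ray r / f radians off the axis. A picture is of the moment at which its call begins: read the wrist's pose just before it. camera_model takes no time and is no camera call; for the wrist camera it gives the pose at the moment of the call.
- order.sign_off(): hands the job in; it is judged then, once.
The state is a dict: "t": time; "q": joint angles; "qd": joint speeds; "tau": joint torques, N m; "tcp_pos": TCP position; "tool_rot": TCP orientation; "force": force on the tool from outside, world axes, zero at the start; "ft_torque": the same for the moment, N m; "finger_gap": opening from 0.0 (shut) to 1.0 (fully open); "gripper_force": force on a finger pad.
Only numpy, scipy, OpenCV 4.12 (cv2) and the standard library are available. Lean on these libraries where they do the work, as an engineer would, in place of code of your own. Each camera call takes 0.05 s, during which the arm holds its last target. There are 200 camera calls.

## Working session

There is one attempt and no reset: what is moved stays moved. The work goes in short steps, Python scripts to look and compute and a tool call to move; the robot and the scene stay as the last step left them, time stands still between calls to the robot, and variables do not carry over. Pictures are saved under pics/ and viewed, at most 14 in all, crops included, and the job is handed in when it is done.

Besides the shell and the picture viewer there is one more tool, called after "Request:" as name([rows], argument=value, ...), one row to a line, values as JSON. move_arm: Moves the arm, as the interface text tells. Scaled input: -1 to 1 covers 25 mm each way for a shift and 30 degrees each way for a turn. Its arguments: {"type":"object","properties":{"targets":{"type":"array"},"claw":{"type":"number"},"newtons":{"type":"number"}},"required":["targets"]}

```bash
mkdir -p pics; ls; python3 - <<'E'
from station import sensors,cams,manip
import cv2
print(sensors.sense(), manip.grasp_offset)
for n in("top","scene"):
    cv2.imwrite(f"pics/{n}0.png",cams.snapshot(n)[:,:,::-1]); m=cams.camera_model(n); print(n,m)
E
```

```text
pics
{'t': 0.0, 'q': array([ 1.15550016e+00,  5.28467965e-01,  1.43393196e+00, -1.89439378e-05,
        1.18139285e+00, -1.78480349e-01]), 'qd': array([ 0.0012829 ,  0.00048263, -0.00017978, -0.00070316, -0.00080041,
        0.00255476]), 'tau': array([-6.56656302e-04, -4.42353666e+01, -1.78022504e+01, -3.75453328e-04,
        8.70369229e-03,  2.69465581e-06]), 'tcp_pos': array([0.14629511, 0.60688492, 0.23032309]), 'tool_rot': array([ 1.18127764e-01,  9.92997795e-01, -1.05449461e-03, -3.13441940e-04]), 'force': array([0.92031573, 0.48112685, 0.09610988]), 'ft_torque': array([ 0.00549652,  0.00583855, -0.0382824 ]), 'gripper_force': 0.0, 'finger_gap': 1.001732905560014} 0.0187
top {'fx': 433.3958865399885, 'fy': 433.3958865399885, 'cx': 316.6594022563172, 'cy': 203.73358676955468, 'extrinsics': array([[ 0.00210614, -0.99957067,  0.02922393,  0.04020741],
       [-0.99459214, -0.00512838, -0.10373128,  0.51965984],
       [ 0.10383661, -0.02884741, -0.99417593,  1.24301805],
       [ 0.        ,  0.        ,  0.        ,  1.        ]])}
scene {'fx': 426.92458535693174, 'fy': 426.92458535693174, 'cx': 320.059095106565, 'cy': 198.69011562372052, 'extrinsics': array([[ 0.8122949 , -0.58313345,  0.01150536, -0.38311784],
       [-0.27960343, -0.40664314, -0.86974897,  0.21934614],
       [ 0.5118583 ,  0.70327571, -0.49336027,  0.83363171],
       [ 0.        ,  0.        ,  0.        ,  1.        ]])}
```

View pics/top0.png

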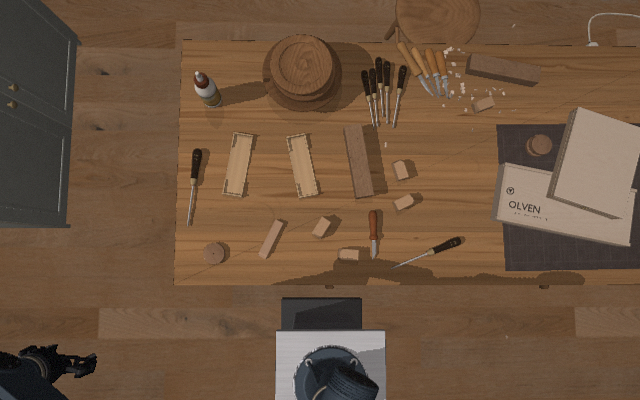

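View pics/scene0.png

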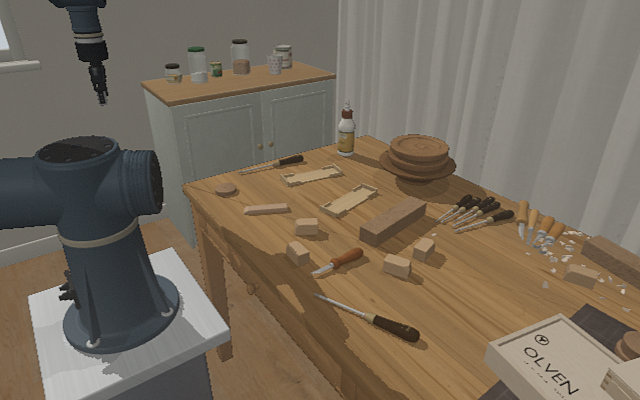

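The top view shows these look-alikes:
- **Discs:** (214,253) in the front row is the one I want; (539,145) by the boxes is not.
- **Blanks:** (323,226) is farthest left, so it is the one I want. The others are (350,254), (404,202), (402,170) and (484,103).
- **Walnut blocks:** (358,160) beside the trays is the target; (503,69) is at the back.
- **Chisels:** (375,232) has the reddish handle.
- **Strop:** (272,238).
- **Trays:** left (239,165), right (303,166).
- **Screwdrivers:** (195,187) and (428,252).

Next is a close crop to check these choices.

```bash
python3 - <<'E'
import cv2
im=cv2.imread("pics/top0.png")[125:265,195:395]
im=cv2.convertScaleAbs(cv2.resize(im,None,fx=4,fy=4,interpolation=cv2.INTER_CUBIC),alpha=1.4)
for u in range(200,395,20): cv2.putText(im,str(u),((u-195)*4,10),0,.35,(255,255,255)); cv2.line(im,((u-195)*4,12),((u-195)*4,20),(255,255,255))
for v in range(130,265,20): cv2.putText(im,str(v),(0,(v-125)*4+4),0,.35,(255,255,255)); 
cv2.imwrite("pics/crop1.png",im)
E
```

```text
(no output)
```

View pics/crop1.png

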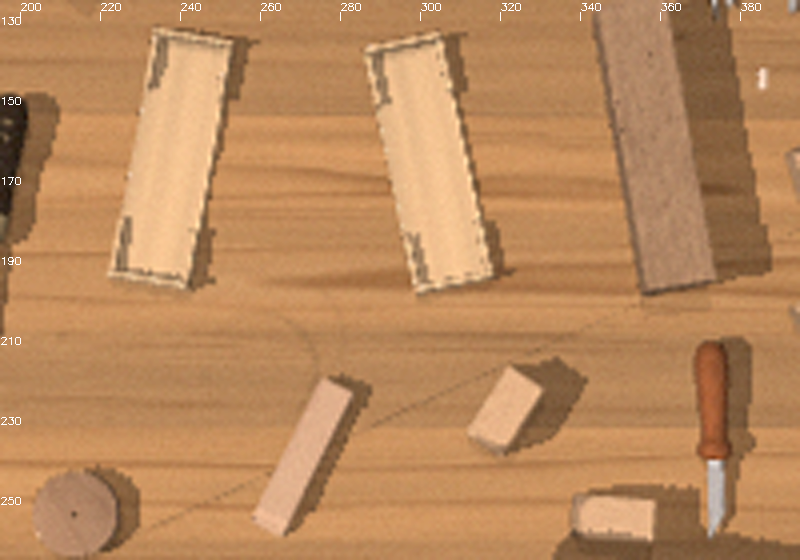

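The crop confirms all the choices. The disc is whole, centred near (213.5,253.2). The blank, strop, reddish-handled chisel, both notched trays and the walnut block match their descriptions.

```bash
cat > h.py <<'E'
import numpy as np
from station import cams,sensors
def ray(m,uv):
    uv=np.atleast_2d(np.float64(uv)); d=np.c_[(uv[:,0]-m["cx"])/m["fx"],(uv[:,1]-m["cy"])/m["fy"]]
    return np.c_[d,np.ones(len(d))]
def wray(m,uv):
    d=ray(m,uv); th=np.hypot(d[:,0],d[:,1]); s=np.sinc(th/np.pi)
    return np.c_[d[:,0]*s,d[:,1]*s,np.cos(th)]
def to_plane(m,d,z):
    E=m["extrinsics"]; R,t=E[:3,:3],E[:3,3]; c=-R.T@t; w=d@R
    return c+w*((z-c[2])/w[:,2])[:,None]
E
python3 - <<'E'
from h import *
m=cams.camera_model("top")
P=lambda l,z:to_plane(m,ray(m,np.array(l)/4+[195,125]),z)[:,:2]
def quad(n,l,z):
    p=P(l,z); print(n,p.mean(0).round(4),"sides",np.linalg.norm(p-np.roll(p,-1,0),axis=1).round(4),"dirs",[round(float(np.degrees(np.arctan2(*(p[i]-p[j])[::-1]))),1) for i,j in((0,3),(1,2))])
quad("trayL",[(152,28),(235,40),(190,290),(108,275)],.013)
quad("trayR",[(366,47),(443,33),(495,275),(418,293)],.013)
quad("blk(part)",[(597,12),(672,12),(718,281),(643,293)],.041)
p=P([(643,293),(718,281)],.041); q=P([(597,12),(672,12)],.041)
d=(q-p);d/=np.linalg.norm(d,axis=1)[:,None]; d=d.mean(0);d/=np.linalg.norm(d)
print("blk",p.mean(0)+.1085*d,np.degrees(np.arctan2(d[1],d[0])),np.linalg.norm(p[0]-p[1]))
print("disc",P([(75,513)],.012), "r",P([(34,513),(118,513)],.012))
quad("strop",[(327,378),(353,392),(284,535),(255,516)],.012)
quad("blank",[(511,367),(543,388),(504,447),(469,430)],.03)
c=P([(712,342),(712,537)],.01);print("skew",c,np.linalg.norm(c[0]-c[1]))
E
```

```text
trayL [0.6375 0.2763] sides [0.0626 0.1911 0.0613 0.1887] dirs [-8.6, -9.0]
trayR [0.6361 0.084 ] sides [0.0588 0.1874 0.0586 0.19  ] dirs [12.2, 12.1]
blk(part) [ 0.6414 -0.0825] sides [0.0556 0.2028 0.0556 0.2113] dirs [8.9, 9.0]
blk [ 0.64633367 -0.08168392] 8.94405510462843 0.05559512597998038
disc [[0.37471719 0.34071926]] r [[0.37466331 0.37031104]
 [0.37477378 0.30964058]]
strop [0.4173 0.1746] sides [0.0218 0.1154 0.0253 0.1132] dirs [-26.9, -25.2]
blank [0.4513 0.0274] sides [0.0278 0.0514 0.0282 0.0551] dirs [-33.6, -33.5]
skew [[ 0.50186109 -0.126042  ]
 [ 0.35802233 -0.12439645]] 0.14384817302660122
```

Request:
move_arm([
  {"dx": 0.9,"dy": -1,"dz": -0.3,"rz": 0.075},
  {"dx": 0.9,"dy": -1,"dz": -0.3,"rz": 0.075},
  {"dx": 0.9,"dy": -1,"dz": -0.3,"rz": 0.075},
  {"dx": 0.9,"dy": -1,"dz": -0.3,"rz": 0.075},
  {"dx": 0.9,"dy": -1,"dz": -0.3,"rz": 0.075},
  {"dx": 0.9,"dy": -1,"dz": -0.3,"rz": 0.075},
  {"dx": 0.9,"dy": -1,"dz": -0.3,"rz": 0.075},
  {"dx": 0.9,"dy": -1,"dz": -0.3,"rz": 0.075},
  {"dx": 0.9,"dy": -1,"dz": -0.3,"rz": 0.075},
  {"dx": 0.9,"dy": -1,"dz": -0.3,"rz": 0.075},
], claw=100)

```text
schema error: expected keys dx, dy, dz, rx, ry, rz
```

Request:
move_arm([
  {"dx": 0.9,"dy": -1,"dz": -0.3,"rx": 0,"ry": 0,"rz": 0.075},
  {"dx": 0.9,"dy": -1,"dz": -0.3,"rx": 0,"ry": 0,"rz": 0.075},
  {"dx": 0.9,"dy": -1,"dz": -0.3,"rx": 0,"ry": 0,"rz": 0.075},
  {"dx": 0.9,"dy": -1,"dz": -0.3,"rx": 0,"ry": 0,"rz": 0.075},
  {"dx": 0.9,"dy": -1,"dz": -0.3,"rx": 0,"ry": 0,"rz": 0.075},
  {"dx": 0.9,"dy": -1,"dz": -0.3,"rx": 0,"ry": 0,"rz": 0.075},
  {"dx": 0.9,"dy": -1,"dz": -0.3,"rx": 0,"ry": 0,"rz": 0.075},
  {"dx": 0.9,"dy": -1,"dz": -0.3,"rx": 0,"ry": 0,"rz": 0.075},
  {"dx": 0.9,"dy": -1,"dz": -0.3,"rx": 0,"ry": 0,"rz": 0.075},
  {"dx": 0.9,"dy": -1,"dz": -0.3,"rx": 0,"ry": 0,"rz": 0.075},
], claw=100)

```text
t: 1.35
tcp_pos: [0.3721, 0.3566, 0.1558]
tool_rot: [-0.079, 0.997, -0.0, -0.0]
force: [0.2, -0.6, 0.1]
finger_gap: 1.001
gripper_force: 0.0
```

```bash
cat >> h.py <<'E'
import cv2
from scipy.spatial.transform import Rotation as Ro
def state():
    s=sensors.sense(); R=Ro.from_quat(s["tool_rot"]).as_matrix()
    print("t",round(s["t"],2),"tcp",s["tcp_pos"].round(4),"yang",np.degrees(np.arctan2(R[1,1],R[0,1])).round(2),"zax",R[:,2].round(3),"F",s["force"].round(1),"gap",round(s["finger_gap"],3),"gf",round(s["gripper_force"],1))
def wrist(name,z):
    "wrist picture rectified to a plan view of the plane z: 2 px per mm? see print"
    m=cams.camera_model("wrist"); im=cams.snapshot("wrist")[:,:,::-1]; cv2.imwrite(f"pics/{name}_raw.png",im); np.save(f"pics/{name}.npy",m["extrinsics"])
    return m,im
def plan(m,im,x0,x1,y0,y1,z,k,fish=True):
    "orthophoto: up = +x, left = +y; k px per m; pixel(u,v) -> y=y1-u/k, x=x1-v/k"
    u,v=np.meshgrid(np.arange(int((y1-y0)*k)),np.arange(int((x1-x0)*k)))
    W=np.stack([x1-v/k,y1-u/k,np.full(u.shape,z)],-1); E=m["extrinsics"]; c=W@E[:3,:3].T+E[:3,3]
    r=np.hypot(c[...,0],c[...,1]); s=np.arctan2(r,c[...,2])/r if fish else 1/c[...,2]
    return cv2.remap(im,(c[...,0]*s*m["fx"]+m["cx"]).astype("f4"),(c[...,1]*s*m["fy"]+m["cy"]).astype("f4"),cv2.INTER_CUBIC)
E
python3 - <<'E'
from h import *
state(); m,im=wrist("w1",0); print(m["fx"],-m["extrinsics"][:3,:3].T@m["extrinsics"][:3,3])
o=plan(m,im,.3,.5,.15,.42,.012,2900)[:580,:783]
for i in range(0,580,29): cv2.line(o,(0,i),(8 if i%145 else 20,i),(255,255,255))
cv2.imwrite("pics/w1.png",o)
E
```

```text
t 1.35 tcp [0.3721 0.3566 0.1558] yang 99.01 zax [-0. -0. -1.] F [ 0.2 -0.6  0.1] gap 1.001 gf 0.0
309.70691628693146 [0.29556934 0.34424665 0.29890159]
```

View pics/w1.png

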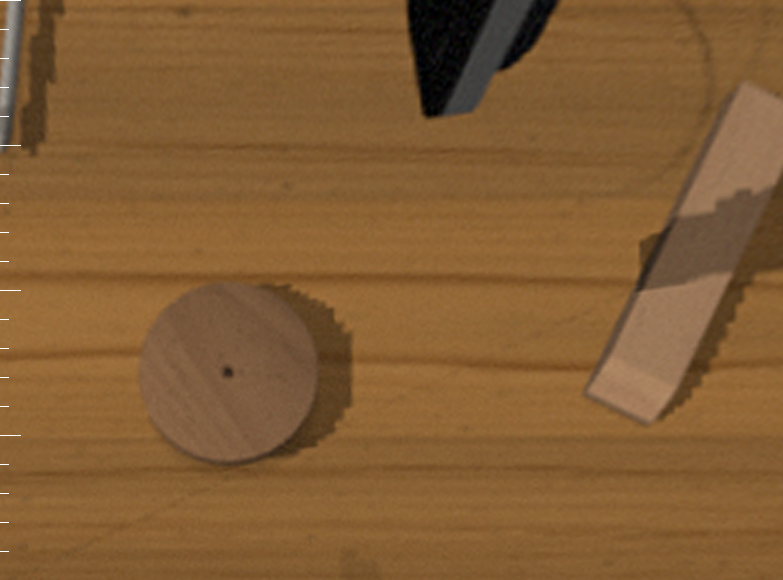

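The wrist plan view shows the disc at plan pixel (228,372), i.e. (0.3717, 0.3414), 62.4 mm across. I'm descending on it.

Request:
move_arm([
  {"dx": 0,"dy": -0.31,"dz": -0.75,"rx": 0,"ry": 0,"rz": 0},
  {"dx": 0,"dy": -0.31,"dz": -0.75,"rx": 0,"ry": 0,"rz": 0},
  {"dx": 0,"dy": 0,"dz": -0.75,"rx": 0,"ry": 0,"rz": 0},
  {"dx": 0,"dy": 0,"dz": -0.75,"rx": 0,"ry": 0,"rz": 0},
  {"dx": 0,"dy": 0,"dz": -0.75,"rx": 0,"ry": 0,"rz": 0},
  {"dx": 0,"dy": 0,"dz": -0.75,"rx": 0,"ry": 0,"rz": 0},
  {"dx": 0,"dy": 0,"dz": -0.75,"rx": 0,"ry": 0,"rz": 0},
  {"dx": 0,"dy": 0,"dz": -0.75,"rx": 0,"ry": 0,"rz": 0},
  {"dx": 0,"dy": 0,"dz": -0.18,"rx": 0,"ry": 0,"rz": 0},
  {"dx": 0,"dy": 0,"dz": -0.18,"rx": 0,"ry": 0,"rz": 0},
], claw=100)

```text
t: 2.65
tcp_pos: [0.3717, 0.3422, -0.0027]
tool_rot: [-0.078, 0.997, 0.0, 0.0]
force: [-0.2, 0.2, -0.1]
finger_gap: 1.0
gripper_force: 0.0
```

Request:
move_arm([
  {"dx": 0,"dy": 0,"dz": 0,"rx": 0,"ry": 0,"rz": 0},
  {"dx": 0,"dy": 0,"dz": 0,"rx": 0,"ry": 0,"rz": 0},
  {"dx": 0,"dy": 0,"dz": 0,"rx": 0,"ry": 0,"rz": 0},
  {"dx": 0,"dy": 0,"dz": 0,"rx": 0,"ry": 0,"rz": 0},
  {"dx": 0,"dy": 0,"dz": 0,"rx": 0,"ry": 0,"rz": 0},
  {"dx": 0,"dy": 0,"dz": 0,"rx": 0,"ry": 0,"rz": 0},
  {"dx": 0,"dy": 0,"dz": 0,"rx": 0,"ry": 0,"rz": 0},
  {"dx": 0,"dy": 0,"dz": 0,"rx": 0,"ry": 0,"rz": 0},
  {"dx": 0,"dy": 0,"dz": 0,"rx": 0,"ry": 0,"rz": 0},
  {"dx": 0,"dy": 0,"dz": 0,"rx": 0,"ry": 0,"rz": 0},
], claw=55, newtons=40)

```text
t: 3.9
tcp_pos: [0.3718, 0.3423, -0.0017]
tool_rot: [-0.078, 0.997, 0.0, 0.001]
force: [-0.3, -0.3, 6.3]
finger_gap: 0.696
gripper_force: 43.1
```

Request:
move_arm([
  {"dx": 0,"dy": 0,"dz": 0.6,"rx": 0,"ry": 0,"rz": 0},
  {"dx": 0,"dy": 0,"dz": 1,"rx": 0,"ry": 0,"rz": 0},
  {"dx": 0,"dy": 0,"dz": 1,"rx": 0,"ry": 0,"rz": 0},
  {"dx": 0.6,"dy": -1,"dz": 0.4,"rx": 0,"ry": 0,"rz": 0},
  {"dx": 0.6,"dy": -1,"dz": 0.4,"rx": 0,"ry": 0,"rz": 0},
  {"dx": 0.6,"dy": -1,"dz": 0.4,"rx": 0,"ry": 0,"rz": 0},
  {"dx": 0.6,"dy": -1,"dz": 0.4,"rx": 0,"ry": 0,"rz": 0},
  {"dx": 0.6,"dy": -1,"dz": 0.4,"rx": 0,"ry": 0,"rz": 0},
  {"dx": 0.6,"dy": -1,"dz": 0.4,"rx": 0,"ry": 0,"rz": 0},
  {"dx": 0.6,"dy": -1,"dz": 0.4,"rx": 0,"ry": 0,"rz": 0},
])

```text
t: 5.15
tcp_pos: [0.4769, 0.1661, 0.1335]
tool_rot: [-0.078, 0.997, 0.0, 0.0]
force: [0.8, 0.7, 0.5]
finger_gap: 0.694
gripper_force: 43.4
```

Request:
move_arm([
  {"dx": 0.68,"dy": -1,"dz": 0,"rx": 0,"ry": 0,"rz": 0},
  {"dx": 0.68,"dy": -1,"dz": 0,"rx": 0,"ry": 0,"rz": 0},
  {"dx": 0.68,"dy": -1,"dz": 0,"rx": 0,"ry": 0,"rz": 0},
  {"dx": 0.68,"dy": -1,"dz": 0,"rx": 0,"ry": 0,"rz": 0},
  {"dx": 0.68,"dy": -1,"dz": 0,"rx": 0,"ry": 0,"rz": 0},
  {"dx": 0.68,"dy": -1,"dz": 0,"rx": 0,"ry": 0,"rz": 0},
  {"dx": 0.68,"dy": -1,"dz": 0,"rx": 0,"ry": 0,"rz": 0},
  {"dx": 0.68,"dy": -1,"dz": 0,"rx": 0,"ry": 0,"rz": 0},
  {"dx": 0.68,"dy": -1,"dz": 0,"rx": 0,"ry": 0,"rz": 0},
  {"dx": 0.68,"dy": -1,"dz": 0,"rx": 0,"ry": 0,"rz": 0},
])

```text
t: 6.4
tcp_pos: [0.6468, -0.0838, 0.1331]
tool_rot: [-0.078, 0.997, -0.0, 0.0]
force: [-0.9, -1.0, -1.1]
finger_gap: 0.696
gripper_force: 43.4
```

```bash
python3 - <<'E'
from h import *
state(); m,im=wrist("w2",0); cv2.imwrite("pics/w2.png",np.vstack([plan(m,im,.52,.78,-.25,.15,.041,2000)]))
E
```

```text
t 6.4 tcp [ 0.6468 -0.0838  0.1331] yang 98.93 zax [ 0. -0. -1.] F [-0.9 -1.  -1.1] gap 0.696 gf 43.4
```

View pics/w2.png

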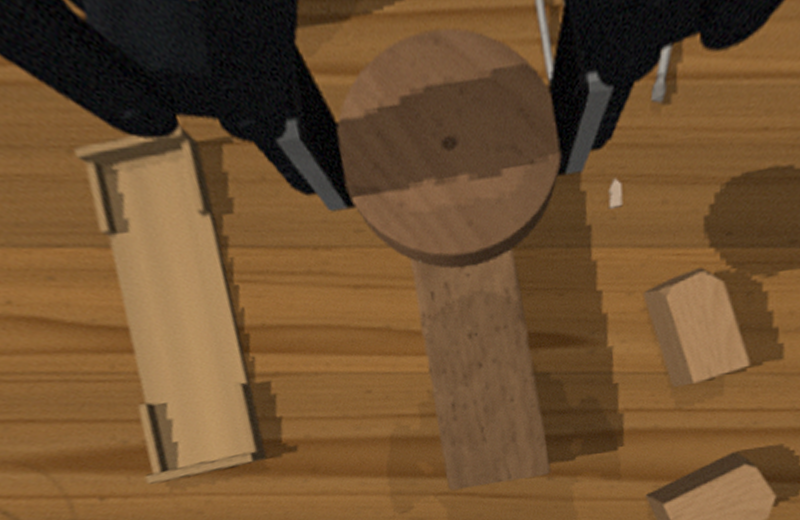

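The disc is held squarely. The block's near-end corners at (450,488) and (548,471) put its centre at about (0.647, -0.082). I'm lowering the disc onto it.

Request:
move_arm([
  {"dx": 0.03,"dy": 0.08,"dz": -0.45,"rx": 0,"ry": 0,"rz": 0},
  {"dx": 0,"dy": 0,"dz": -0.45,"rx": 0,"ry": 0,"rz": 0},
  {"dx": 0,"dy": 0,"dz": -0.45,"rx": 0,"ry": 0,"rz": 0},
  {"dx": 0,"dy": 0,"dz": -0.45,"rx": 0,"ry": 0,"rz": 0},
  {"dx": 0,"dy": 0,"dz": -0.45,"rx": 0,"ry": 0,"rz": 0},
  {"dx": 0,"dy": 0,"dz": -0.45,"rx": 0,"ry": 0,"rz": 0},
  {"dx": 0,"dy": 0,"dz": -0.45,"rx": 0,"ry": 0,"rz": 0},
  {"dx": 0,"dy": 0,"dz": -0.45,"rx": 0,"ry": 0,"rz": 0},
  {"dx": 0,"dy": 0,"dz": -0.06,"rx": 0,"ry": 0,"rz": 0},
  {"dx": 0,"dy": 0,"dz": -0.06,"rx": 0,"ry": 0,"rz": 0},
])

```text
t: 7.7
tcp_pos: [0.6476, -0.081, 0.0393]
tool_rot: [-0.078, 0.997, -0.0, 0.0]
force: [-1.1, -0.2, -0.2]
finger_gap: 0.695
gripper_force: 43.4
```

```bash
python3 -c "
from h import *
state()"
```

```text
t 7.7 tcp [ 0.6476 -0.081   0.0393] yang 98.93 zax [ 0. -0. -1.] F [-1.1 -0.2 -0.2] gap 0.695 gf 43.4
```

Request:
move_arm([
  {"dx": 0,"dy": -0.03,"dz": -0.02,"rx": 0,"ry": 0,"rz": 0},
  {"dx": 0,"dy": 0,"dz": -0.02,"rx": 0,"ry": 0,"rz": 0},
  {"dx": 0,"dy": 0,"dz": -0.02,"rx": 0,"ry": 0,"rz": 0},
  {"dx": 0,"dy": 0,"dz": 0,"rx": 0,"ry": 0,"rz": 0},
  {"dx": 0,"dy": 0,"dz": 0,"rx": 0,"ry": 0,"rz": 0},
  {"dx": 0,"dy": 0,"dz": 0,"rx": 0,"ry": 0,"rz": 0},
  {"dx": 0,"dy": 0,"dz": 0,"rx": 0,"ry": 0,"rz": 0},
  {"dx": 0,"dy": 0,"dz": 0,"rx": 0,"ry": 0,"rz": 0},
  {"dx": 0,"dy": 0,"dz": 0,"rx": 0,"ry": 0,"rz": 0},
  {"dx": 0,"dy": 0,"dz": 0,"rx": 0,"ry": 0,"rz": 0},
])

```text
t: 8.95
tcp_pos: [0.6477, -0.0819, 0.0389]
tool_rot: [-0.078, 0.997, -0.0, 0.001]
force: [-1.9, 0.4, 4.7]
finger_gap: 0.7
gripper_force: 44.0
```

Request:
move_arm([
  {"dx": 0,"dy": 0,"dz": 0,"rx": 0,"ry": 0,"rz": 0},
  {"dx": 0,"dy": 0,"dz": 0,"rx": 0,"ry": 0,"rz": 0},
  {"dx": 0,"dy": 0,"dz": 0,"rx": 0,"ry": 0,"rz": 0},
  {"dx": 0,"dy": 0,"dz": 0,"rx": 0,"ry": 0,"rz": 0},
  {"dx": 0,"dy": 0,"dz": 0.7,"rx": 0,"ry": 0,"rz": 0},
  {"dx": 0,"dy": 0,"dz": 0.7,"rx": 0,"ry": 0,"rz": 0},
  {"dx": 0,"dy": 0,"dz": 0.7,"rx": 0,"ry": 0,"rz": 0},
  {"dx": 0,"dy": 0,"dz": 0.7,"rx": 0,"ry": 0,"rz": 0},
  {"dx": 0,"dy": 0,"dz": 0.7,"rx": 0,"ry": 0,"rz": 0},
  {"dx": 0,"dy": 0,"dz": 0.7,"rx": 0,"ry": 0,"rz": 0},
], claw=100)

```text
t: 10.2
tcp_pos: [0.6473, -0.0817, 0.1442]
tool_rot: [-0.078, 0.997, -0.0, 0.0]
force: [0.1, -0.1, -0.0]
finger_gap: 0.998
gripper_force: 0.0
```

Request:
move_arm([
  {"dx": -0.78,"dy": 0.43,"dz": 0,"rx": 0,"ry": 0,"rz": -0.14},
  {"dx": -0.78,"dy": 0.43,"dz": 0,"rx": 0,"ry": 0,"rz": -0.14},
  {"dx": -0.78,"dy": 0.43,"dz": 0,"rx": 0,"ry": 0,"rz": -0.14},
  {"dx": -0.78,"dy": 0.43,"dz": 0,"rx": 0,"ry": 0,"rz": -0.14},
  {"dx": -0.78,"dy": 0.43,"dz": 0,"rx": 0,"ry": 0,"rz": -0.14},
  {"dx": -0.78,"dy": 0.43,"dz": 0,"rx": 0,"ry": 0,"rz": -0.14},
  {"dx": -0.78,"dy": 0.43,"dz": 0,"rx": 0,"ry": 0,"rz": -0.14},
  {"dx": -0.78,"dy": 0.43,"dz": 0,"rx": 0,"ry": 0,"rz": -0.14},
  {"dx": -0.78,"dy": 0.43,"dz": 0,"rx": 0,"ry": 0,"rz": -0.14},
  {"dx": -0.78,"dy": 0.43,"dz": 0,"rx": 0,"ry": 0,"rz": -0.14},
])

```text
t: 11.45
tcp_pos: [0.452, 0.0261, 0.1434]
tool_rot: [0.286, 0.958, 0.0, 0.0]
force: [0.6, -0.5, -0.4]
finger_gap: 1.0
gripper_force: 0.0
```

```bash
python3 - <<'E'
from h import *
state(); m,im=wrist("w3",0); mt=cams.camera_model("top"); it=cams.snapshot("top")[:,:,::-1]; cv2.imwrite("pics/top1.png",it)
a=plan(m,im,.36,.56,-.07,.13,.03,2000); b=plan(mt,it,.55,.75,-.18,.02,.053,2000,False)
cv2.imwrite("pics/w3.png",np.hstack([a,b]))
E
```

```text
t 11.45 tcp [0.452  0.0261 0.1434] yang 56.79 zax [ 0.001 -0.    -1.   ] F [ 0.6 -0.5 -0.4] gap 1.0 gf 0.0Traceback (most recent call last):
  File "<stdin>", line 4, in <module>
    return _nx.concatenate(arrs, 1, dtype=dtype, casting=casting)
           ~~~~~~~~~~~~~~~^^^^^^^^^^^^^^^^^^^^^^^^^^^^^^^^^^^^^^^
ValueError: all the input array dimensions except for the concatenation axis must match exactly, but along dimension 0, the array at index 0 has size 400 and the array at index 1 has size 399
```

```bash
sed -i 's/int((y1-y0)\*k)/round((y1-y0)*k)/; s/int((x1-x0)\*k)/round((x1-x0)*k)/' h.py; python3 - <<'E'
from h import *
m=cams.camera_model("wrist"); im=cv2.imread("pics/w3_raw.png"); mt=cams.camera_model("top"); it=cv2.imread("pics/top1.png")
a=plan(m,im,.36,.56,-.07,.13,.03,2000); b=plan(mt,it,.55,.75,-.18,.02,.053,2000,False)
cv2.imwrite("pics/w3.png",np.hstack([a,b]))
E
```

```text
(no output)
```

View pics/w3.png

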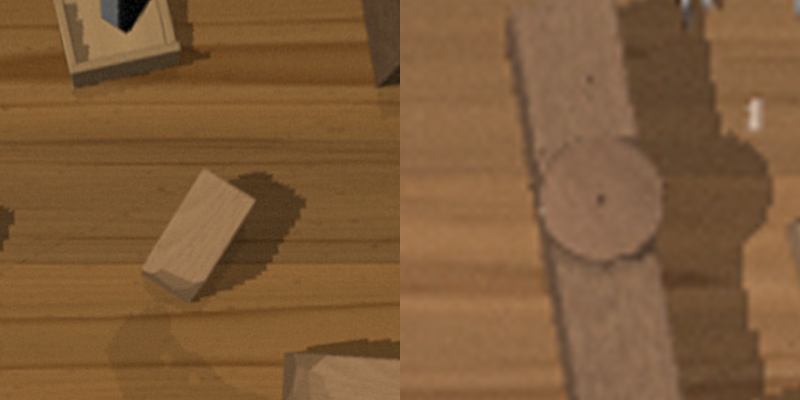

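The blank's corners are at (205,169), (255,199), (193,301) and (142,271), so it is centred at (0.443, 0.030) and runs at about -32°. The right half shows the disc sitting on the block, with its dot at (600,199).

Request:
move_arm([
  {"dx": -0.18,"dy": 0.08,"dz": -0.65,"rx": 0,"ry": 0,"rz": 0.05},
  {"dx": -0.18,"dy": 0.08,"dz": -0.65,"rx": 0,"ry": 0,"rz": 0},
  {"dx": 0,"dy": 0,"dz": -0.65,"rx": 0,"ry": 0,"rz": 0},
  {"dx": 0,"dy": 0,"dz": -0.65,"rx": 0,"ry": 0,"rz": 0},
  {"dx": 0,"dy": 0,"dz": -0.65,"rx": 0,"ry": 0,"rz": 0},
  {"dx": 0,"dy": 0,"dz": -0.65,"rx": 0,"ry": 0,"rz": 0},
  {"dx": 0,"dy": 0,"dz": -0.65,"rx": 0,"ry": 0,"rz": 0},
  {"dx": 0,"dy": 0,"dz": -0.65,"rx": 0,"ry": 0,"rz": 0},
  {"dx": 0,"dy": 0,"dz": -0.15,"rx": 0,"ry": 0,"rz": 0},
  {"dx": 0,"dy": 0,"dz": -0.15,"rx": 0,"ry": 0,"rz": 0},
], claw=70)

```text
t: 12.8
tcp_pos: [0.4444, 0.0295, 0.0054]
tool_rot: [0.272, 0.962, 0.0, 0.001]
force: [-0.3, -0.4, 0.4]
finger_gap: 0.698
gripper_force: 0.0
```

Request:
move_arm([
  {"dx": 0,"dy": 0,"dz": 0,"rx": 0,"ry": 0,"rz": 0},
  {"dx": 0,"dy": 0,"dz": 0,"rx": 0,"ry": 0,"rz": 0},
  {"dx": 0,"dy": 0,"dz": 0,"rx": 0,"ry": 0,"rz": 0},
  {"dx": 0,"dy": 0,"dz": 0,"rx": 0,"ry": 0,"rz": 0},
  {"dx": 0,"dy": 0,"dz": 0,"rx": 0,"ry": 0,"rz": 0},
  {"dx": 0,"dy": 0,"dz": 0,"rx": 0,"ry": 0,"rz": 0},
  {"dx": 0,"dy": 0,"dz": 0,"rx": 0,"ry": 0,"rz": 0},
  {"dx": 0,"dy": 0,"dz": 0,"rx": 0,"ry": 0,"rz": 0},
  {"dx": 0,"dy": 0,"dz": 0,"rx": 0,"ry": 0,"rz": 0},
  {"dx": 0,"dy": 0,"dz": 0,"rx": 0,"ry": 0,"rz": 0},
], claw=20, newtons=40)

```text
t: 14.05
tcp_pos: [0.4437, 0.0297, 0.0058]
tool_rot: [0.272, 0.962, 0.0, 0.001]
force: [-0.3, 0.0, 6.1]
finger_gap: 0.354
gripper_force: 41.1
```

Request:
move_arm([
  {"dx": 0,"dy": 0,"dz": 0.6,"rx": 0,"ry": 0,"rz": 0},
  {"dx": 0,"dy": 0,"dz": 1,"rx": 0,"ry": 0,"rz": 0},
  {"dx": 0,"dy": 0,"dz": 1,"rx": 0,"ry": 0,"rz": 0},
  {"dx": 0,"dy": 0,"dz": 1,"rx": 0,"ry": 0,"rz": 0},
  {"dx": 0,"dy": 0,"dz": 1,"rx": 0,"ry": 0,"rz": 0},
  {"dx": 0.8,"dy": -0.45,"dz": 0.1,"rx": 0,"ry": 0,"rz": 0.135},
  {"dx": 0.8,"dy": -0.45,"dz": 0.1,"rx": 0,"ry": 0,"rz": 0.135},
  {"dx": 0.8,"dy": -0.45,"dz": 0.1,"rx": 0,"ry": 0,"rz": 0.135},
  {"dx": 0.8,"dy": -0.45,"dz": 0.1,"rx": 0,"ry": 0,"rz": 0.135},
  {"dx": 0.8,"dy": -0.45,"dz": 0,"rx": 0,"ry": 0,"rz": 0.135},
])

```text
t: 15.3
tcp_pos: [0.5436, -0.0267, 0.1303]
tool_rot: [0.097, 0.995, 0.0, -0.0]
force: [0.6, 0.5, 0.2]
finger_gap: 0.354
gripper_force: 40.4
```

Request:
move_arm([
  {"dx": 0.6,"dy": -0.32,"dz": 0,"rx": 0,"ry": 0,"rz": 0.095},
  {"dx": 0.6,"dy": -0.32,"dz": 0,"rx": 0,"ry": 0,"rz": 0.095},
  {"dx": 0.6,"dy": -0.32,"dz": 0,"rx": 0,"ry": 0,"rz": 0.095},
  {"dx": 0.6,"dy": -0.32,"dz": 0,"rx": 0,"ry": 0,"rz": 0.095},
  {"dx": 0.6,"dy": -0.32,"dz": 0,"rx": 0,"ry": 0,"rz": 0.095},
  {"dx": 0.6,"dy": -0.32,"dz": 0,"rx": 0,"ry": 0,"rz": 0.095},
  {"dx": 0.55,"dy": -0.3,"dz": 0,"rx": 0,"ry": 0,"rz": 0.1},
  {"dx": 0,"dy": 0,"dz": 0,"rx": 0,"ry": 0,"rz": 0},
  {"dx": 0,"dy": 0,"dz": 0,"rx": 0,"ry": 0,"rz": 0},
  {"dx": 0,"dy": 0,"dz": 0,"rx": 0,"ry": 0,"rz": 0},
])

```text
t: 16.55
tcp_pos: [0.6461, -0.0814, 0.1301]
tool_rot: [-0.077, 0.997, 0.0, -0.001]
force: [0.2, 0.2, -0.5]
finger_gap: 0.353
gripper_force: 40.4
```

```bash
python3 - <<'E'
from h import *
state(); m,im=wrist("w4",0); print(-m["extrinsics"][:3,:3].T@m["extrinsics"][:3,3])
a=plan(m,im,.52,.72,-.18,.02,.053,2000); b=plan(m,im,.55,.75,-.18,.02,.158,2000)
cv2.imwrite("pics/w4.png",np.hstack([a,b]))
E
```

```text
t 16.55 tcp [ 0.6461 -0.0814  0.1301] yang 98.78 zax [-0.001  0.    -1.   ] F [ 0.2  0.2 -0.5] gap 0.353 gf 40.4
[ 0.56972035 -0.09354671  0.27325635]
```

View pics/w4.png

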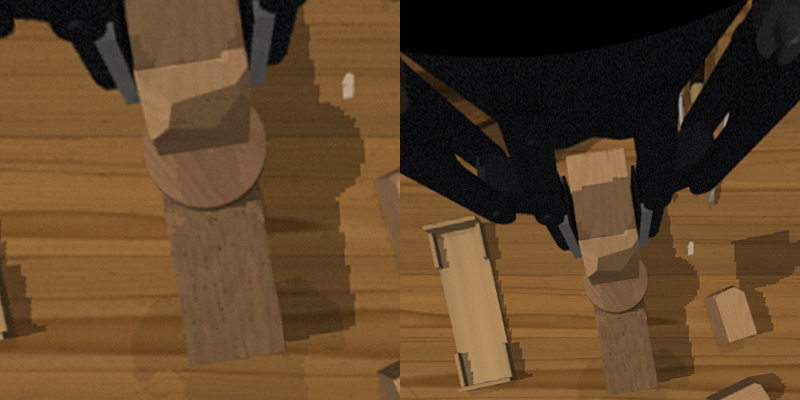

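The blank is held upright, with its far top edge at (566–627,151) in the right half. It is centred about 3 mm beyond the TCP, which puts it over the disc at about (0.649, -0.082). I'm lowering it.

Request:
move_arm([
  {"dx": 0,"dy": -0.04,"dz": -0.34,"rx": 0,"ry": 0,"rz": 0},
  {"dx": 0,"dy": 0,"dz": -0.34,"rx": 0,"ry": 0,"rz": 0},
  {"dx": 0,"dy": 0,"dz": -0.34,"rx": 0,"ry": 0,"rz": 0},
  {"dx": 0,"dy": 0,"dz": -0.34,"rx": 0,"ry": 0,"rz": 0},
  {"dx": 0,"dy": 0,"dz": -0.34,"rx": 0,"ry": 0,"rz": 0},
  {"dx": 0,"dy": 0,"dz": -0.34,"rx": 0,"ry": 0,"rz": 0},
  {"dx": 0,"dy": 0,"dz": -0.34,"rx": 0,"ry": 0,"rz": 0},
  {"dx": 0,"dy": 0,"dz": -0.34,"rx": 0,"ry": 0,"rz": 0},
  {"dx": 0,"dy": 0,"dz": -0.06,"rx": 0,"ry": 0,"rz": 0},
  {"dx": 0,"dy": 0,"dz": 0,"rx": 0,"ry": 0,"rz": 0},
])

```text
t: 17.85
tcp_pos: [0.6472, -0.083, 0.0608]
tool_rot: [-0.077, 0.997, -0.0, 0.0]
force: [0.1, 0.4, -0.3]
finger_gap: 0.355
gripper_force: 40.4
```

Request:
move_arm([
  {"dx": 0,"dy": 0,"dz": -0.02,"rx": 0,"ry": 0,"rz": 0},
  {"dx": 0,"dy": 0,"dz": -0.02,"rx": 0,"ry": 0,"rz": 0},
  {"dx": 0,"dy": 0,"dz": -0.02,"rx": 0,"ry": 0,"rz": 0},
  {"dx": 0,"dy": 0,"dz": 0,"rx": 0,"ry": 0,"rz": 0},
  {"dx": 0,"dy": 0,"dz": 0,"rx": 0,"ry": 0,"rz": 0},
  {"dx": 0,"dy": 0,"dz": 0,"rx": 0,"ry": 0,"rz": 0},
  {"dx": 0,"dy": 0,"dz": 0,"rx": 0,"ry": 0,"rz": 0},
  {"dx": 0,"dy": 0,"dz": 0,"rx": 0,"ry": 0,"rz": 0},
  {"dx": 0,"dy": 0,"dz": 0,"rx": 0,"ry": 0,"rz": 0},
  {"dx": 0,"dy": 0,"dz": 0,"rx": 0,"ry": 0,"rz": 0},
])

```text
t: 19.1
tcp_pos: [0.6471, -0.083, 0.0593]
tool_rot: [-0.077, 0.997, 0.0, -0.0]
force: [-0.2, 0.1, -0.9]
finger_gap: 0.352
gripper_force: 40.4
```

Request:
move_arm([
  {"dx": -0.03,"dy": 0,"dz": -0.02,"rx": 0,"ry": 0,"rz": 0},
  {"dx": 0,"dy": 0,"dz": -0.02,"rx": 0,"ry": 0,"rz": 0},
  {"dx": 0,"dy": 0,"dz": 0,"rx": 0,"ry": 0,"rz": 0},
  {"dx": 0,"dy": 0,"dz": 0,"rx": 0,"ry": 0,"rz": 0},
  {"dx": 0,"dy": 0,"dz": 0,"rx": 0,"ry": 0,"rz": 0},
  {"dx": 0,"dy": 0,"dz": 0,"rx": 0,"ry": 0,"rz": 0},
  {"dx": 0,"dy": 0,"dz": 0,"rx": 0,"ry": 0,"rz": 0},
  {"dx": 0,"dy": 0,"dz": 0,"rx": 0,"ry": 0,"rz": 0},
  {"dx": 0,"dy": 0,"dz": 0,"rx": 0,"ry": 0,"rz": 0},
  {"dx": 0,"dy": 0,"dz": 0,"rx": 0,"ry": 0,"rz": 0},
])

```text
t: 20.35
tcp_pos: [0.6462, -0.0829, 0.0585]
tool_rot: [-0.077, 0.997, 0.0, -0.0]
force: [-3.3, 0.3, 5.3]
finger_gap: 0.356
gripper_force: 41.1
```

Request:
move_arm([
  {"dx": 0,"dy": 0,"dz": 0,"rx": 0,"ry": 0,"rz": 0},
  {"dx": 0,"dy": 0,"dz": 0,"rx": 0,"ry": 0,"rz": 0},
  {"dx": 0,"dy": 0,"dz": 0,"rx": 0,"ry": 0,"rz": 0},
  {"dx": 0,"dy": 0,"dz": 0,"rx": 0,"ry": 0,"rz": 0},
  {"dx": 0,"dy": 0,"dz": 0.3,"rx": 0,"ry": 0,"rz": 0},
  {"dx": 0,"dy": 0,"dz": 0.6,"rx": 0,"ry": 0,"rz": 0},
  {"dx": 0,"dy": 0,"dz": 0.7,"rx": 0,"ry": 0,"rz": 0},
  {"dx": 0,"dy": 0,"dz": 0.7,"rx": 0,"ry": 0,"rz": 0},
  {"dx": 0,"dy": 0,"dz": 0.7,"rx": 0,"ry": 0,"rz": 0},
  {"dx": 0,"dy": 0,"dz": 0.7,"rx": 0,"ry": 0,"rz": 0},
], claw=70)

```text
t: 21.6
tcp_pos: [0.6465, -0.083, 0.1524]
tool_rot: [-0.077, 0.997, -0.0, 0.0]
force: [-0.9, 0.6, -0.4]
finger_gap: 0.7
gripper_force: 0.0
```

Request:
move_arm([
  {"dx": -0.93,"dy": 1,"dz": 0,"rx": 0,"ry": 0,"rz": -0.118},
  {"dx": -0.93,"dy": 1,"dz": 0,"rx": 0,"ry": 0,"rz": -0.118},
  {"dx": -0.93,"dy": 1,"dz": 0,"rx": 0,"ry": 0,"rz": -0.118},
  {"dx": -0.93,"dy": 1,"dz": 0,"rx": 0,"ry": 0,"rz": -0.118},
  {"dx": -0.93,"dy": 1,"dz": 0,"rx": 0,"ry": 0,"rz": -0.118},
  {"dx": -0.93,"dy": 1,"dz": 0,"rx": 0,"ry": 0,"rz": -0.118},
  {"dx": -0.93,"dy": 1,"dz": 0,"rx": 0,"ry": 0,"rz": -0.118},
  {"dx": -0.93,"dy": 1,"dz": 0,"rx": 0,"ry": 0,"rz": -0.118},
  {"dx": -0.93,"dy": 1,"dz": 0,"rx": 0,"ry": 0,"rz": -0.118},
  {"dx": -0.93,"dy": 1,"dz": 0,"rx": 0,"ry": 0,"rz": -0.118},
])

```text
t: 22.85
tcp_pos: [0.4134, 0.1678, 0.1515]
tool_rot: [0.231, 0.973, 0.0, 0.0]
force: [0.5, -0.9, -0.5]
finger_gap: 0.703
gripper_force: 0.0
```

```bash
python3 - <<'E'
from h import *
state(); m,im=wrist("w5",0); mt=cams.camera_model("top"); it=cams.snapshot("top")[:,:,::-1]; cv2.imwrite("pics/top2.png",it)
a=plan(m,im,.32,.52,.08,.28,.012,2000); b=plan(mt,it,.52,.77,-.18,.02,.053,2000,False)[:500]
a=cv2.copyMakeBorder(a,0,100,0,0,0)
cv2.imwrite("pics/w5.png",np.hstack([a,b]))
E
```

```text
t 22.85 tcp [0.4134 0.1678 0.1515] yang 63.25 zax [ 0.001  0.    -1.   ] F [ 0.5 -0.9 -0.5] gap 0.703 gf 0.0
```

View pics/w5.png

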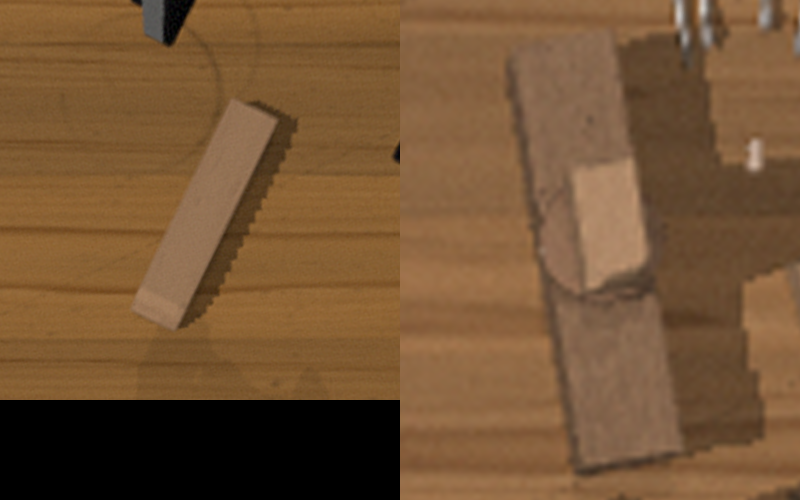

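The blank sits upright on the disc, lined up with the block: its top is centred at (610,223) against a disc centre of about (602,236), and parallax explains the gap. The strop's corners are at (233,99), (278,120), (178,330) and (133,308), so it is centred at (0.413, 0.177) and runs at -25.5°.

Request:
move_arm([
  {"dx": 0,"dy": 0.19,"dz": -0.7,"rx": 0,"ry": 0,"rz": 0.04},
  {"dx": 0,"dy": 0.19,"dz": -0.7,"rx": 0,"ry": 0,"rz": 0},
  {"dx": 0,"dy": 0,"dz": -0.7,"rx": 0,"ry": 0,"rz": 0},
  {"dx": 0,"dy": 0,"dz": -0.7,"rx": 0,"ry": 0,"rz": 0},
  {"dx": 0,"dy": 0,"dz": -0.7,"rx": 0,"ry": 0,"rz": 0},
  {"dx": 0,"dy": 0,"dz": -0.7,"rx": 0,"ry": 0,"rz": 0},
  {"dx": 0,"dy": 0,"dz": -0.7,"rx": 0,"ry": 0,"rz": 0},
  {"dx": 0,"dy": 0,"dz": -0.7,"rx": 0,"ry": 0,"rz": 0},
  {"dx": 0,"dy": 0,"dz": -0.17,"rx": 0,"ry": 0,"rz": 0},
  {"dx": 0,"dy": 0,"dz": -0.17,"rx": 0,"ry": 0,"rz": 0},
], claw=60)

```text
t: 24.2
tcp_pos: [0.4148, 0.1764, 0.0025]
tool_rot: [0.22, 0.975, 0.0, 0.001]
force: [-0.2, -0.5, 0.3]
finger_gap: 0.599
gripper_force: 0.0
```

Request:
move_arm([
  {"dx": 0,"dy": 0,"dz": 0,"rx": 0,"ry": 0,"rz": 0},
  {"dx": 0,"dy": 0,"dz": 0,"rx": 0,"ry": 0,"rz": 0},
  {"dx": 0,"dy": 0,"dz": 0,"rx": 0,"ry": 0,"rz": 0},
  {"dx": 0,"dy": 0,"dz": 0,"rx": 0,"ry": 0,"rz": 0},
  {"dx": 0,"dy": 0,"dz": 0,"rx": 0,"ry": 0,"rz": 0},
  {"dx": 0,"dy": 0,"dz": 0,"rx": 0,"ry": 0,"rz": 0},
  {"dx": 0,"dy": 0,"dz": 0,"rx": 0,"ry": 0,"rz": 0},
  {"dx": 0,"dy": 0,"dz": 0,"rx": 0,"ry": 0,"rz": 0},
  {"dx": 0,"dy": 0,"dz": 0,"rx": 0,"ry": 0,"rz": 0},
  {"dx": 0,"dy": 0,"dz": 0,"rx": 0,"ry": 0,"rz": 0},
], claw=15, newtons=40)

```text
t: 25.45
tcp_pos: [0.4142, 0.1766, 0.0029]
tool_rot: [0.22, 0.976, 0.0, 0.001]
force: [0.7, 0.1, 6.7]
finger_gap: 0.292
gripper_force: 40.4
```

Request:
move_arm([
  {"dx": 0,"dy": 0,"dz": 0.6,"rx": 0,"ry": 0,"rz": 0},
  {"dx": 0,"dy": 0,"dz": 1,"rx": 0,"ry": 0,"rz": 0},
  {"dx": 0,"dy": 0,"dz": 1,"rx": 0,"ry": 0,"rz": 0},
  {"dx": 0,"dy": 0,"dz": 1,"rx": 0,"ry": 0,"rz": 0},
  {"dx": 0.55,"dy": 0.25,"dz": 0.2,"rx": 0,"ry": 0,"rz": 0.035},
  {"dx": 0.55,"dy": 0.25,"dz": 0.2,"rx": 0,"ry": 0,"rz": 0.035},
  {"dx": 0.55,"dy": 0.25,"dz": 0.2,"rx": 0,"ry": 0,"rz": 0.035},
  {"dx": 0.55,"dy": 0.25,"dz": 0.2,"rx": 0,"ry": 0,"rz": 0.035},
  {"dx": 0.55,"dy": 0.25,"dz": 0.2,"rx": 0,"ry": 0,"rz": 0.035},
  {"dx": 0.55,"dy": 0.25,"dz": 0.2,"rx": 0,"ry": 0,"rz": 0.035},
])

```text
t: 26.7
tcp_pos: [0.4962, 0.2143, 0.1232]
tool_rot: [0.166, 0.986, -0.0, -0.0]
force: [0.1, 0.2, 0.1]
finger_gap: 0.294
gripper_force: 39.7
```

Request:
move_arm([
  {"dx": 0.8,"dy": 0.35,"dz": 0,"rx": 0,"ry": 0,"rz": 0.05},
  {"dx": 0.8,"dy": 0.35,"dz": 0,"rx": 0,"ry": 0,"rz": 0.05},
  {"dx": 0.8,"dy": 0.35,"dz": 0,"rx": 0,"ry": 0,"rz": 0.05},
  {"dx": 0.8,"dy": 0.35,"dz": 0,"rx": 0,"ry": 0,"rz": 0.05},
  {"dx": 0.8,"dy": 0.35,"dz": 0,"rx": 0,"ry": 0,"rz": 0.05},
  {"dx": 0.8,"dy": 0.35,"dz": 0,"rx": 0,"ry": 0,"rz": 0.05},
  {"dx": 0.8,"dy": 0.35,"dz": 0,"rx": 0,"ry": 0,"rz": 0.05},
  {"dx": 0,"dy": 0,"dz": 0,"rx": 0,"ry": 0,"rz": 0},
  {"dx": 0,"dy": 0,"dz": 0,"rx": 0,"ry": 0,"rz": 0},
  {"dx": 0,"dy": 0,"dz": 0,"rx": 0,"ry": 0,"rz": 0},
])

```text
t: 27.95
tcp_pos: [0.6351, 0.2749, 0.1224]
tool_rot: [0.075, 0.997, -0.0, -0.001]
force: [-0.5, -0.2, -0.4]
finger_gap: 0.291
gripper_force: 39.7
```

```bash
python3 - <<'E'
from h import *
state(); m,im=wrist("w6",0); print(-m["extrinsics"][:3,:3].T@m["extrinsics"][:3,3])
a=plan(m,im,.52,.74,.18,.38,.010,2000);b=plan(m,im,.54,.76,.18,.38,.132,2000)
cv2.imwrite("pics/w6.png",np.hstack([a,b]))
E
```

```text
t 27.95 tcp [0.6351 0.2749 0.1224] yang 81.37 zax [-0.002 -0.    -1.   ] F [-0.5 -0.2 -0.4] gap 0.291 gf 39.7
[0.55864754 0.28616768 0.26551108]
```

View pics/w6.png

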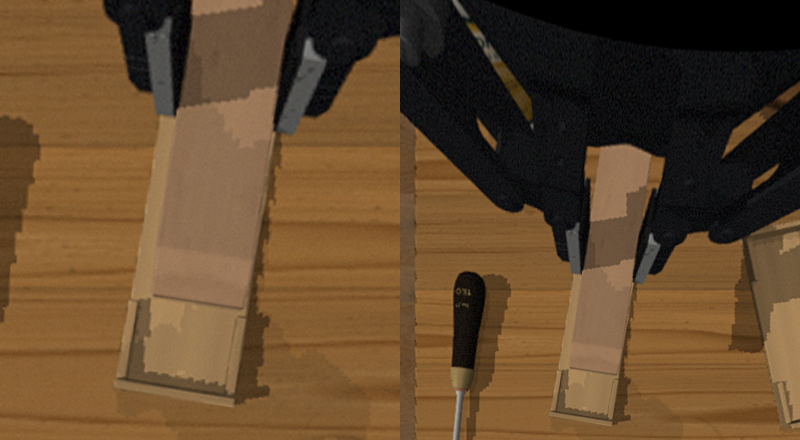

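The tray's near-end corners are at (115,385) and (234,405), giving a centre of about (0.6365, 0.277). The held strop is centred about 3 mm short of the TCP, at roughly (0.632, 0.2745). I'm correcting for that and lowering.

Request:
move_arm([
  {"dx": 0.18,"dy": 0.09,"dz": -0.55,"rx": 0,"ry": 0,"rz": -0.03},
  {"dx": 0,"dy": 0,"dz": -0.55,"rx": 0,"ry": 0,"rz": 0},
  {"dx": 0,"dy": 0,"dz": -0.55,"rx": 0,"ry": 0,"rz": 0},
  {"dx": 0,"dy": 0,"dz": -0.55,"rx": 0,"ry": 0,"rz": 0},
  {"dx": 0,"dy": 0,"dz": -0.55,"rx": 0,"ry": 0,"rz": 0},
  {"dx": 0,"dy": 0,"dz": -0.55,"rx": 0,"ry": 0,"rz": 0},
  {"dx": 0,"dy": 0,"dz": -0.55,"rx": 0,"ry": 0,"rz": 0},
  {"dx": 0,"dy": 0,"dz": -0.55,"rx": 0,"ry": 0,"rz": 0},
  {"dx": 0,"dy": 0,"dz": -0.06,"rx": 0,"ry": 0,"rz": 0},
  {"dx": 0,"dy": 0,"dz": -0.04,"rx": 0,"ry": 0,"rz": 0},
])

```text
t: 29.25
tcp_pos: [0.6411, 0.2776, 0.0099]
tool_rot: [0.083, 0.997, 0.0, 0.0]
force: [-0.0, -0.0, -0.0]
finger_gap: 0.288
gripper_force: 39.7
```

Request:
move_arm([
  {"dx": 0,"dy": 0,"dz": -0.03,"rx": 0,"ry": 0,"rz": 0},
  {"dx": 0,"dy": 0,"dz": -0.03,"rx": 0,"ry": 0,"rz": 0},
  {"dx": 0,"dy": 0,"dz": -0.03,"rx": 0,"ry": 0,"rz": 0},
  {"dx": 0,"dy": 0,"dz": -0.03,"rx": 0,"ry": 0,"rz": 0},
  {"dx": 0,"dy": 0,"dz": 0,"rx": 0,"ry": 0,"rz": 0},
  {"dx": 0,"dy": 0,"dz": 0,"rx": 0,"ry": 0,"rz": 0},
  {"dx": 0,"dy": 0,"dz": 0,"rx": 0,"ry": 0,"rz": 0},
  {"dx": 0,"dy": 0,"dz": 0,"rx": 0,"ry": 0,"rz": 0},
  {"dx": 0,"dy": 0,"dz": 0,"rx": 0,"ry": 0,"rz": 0},
  {"dx": 0,"dy": 0,"dz": 0,"rx": 0,"ry": 0,"rz": 0},
])

```text
t: 30.5
tcp_pos: [0.6409, 0.2776, 0.007]
tool_rot: [0.083, 0.997, 0.0, 0.0]
force: [-0.3, -0.3, 1.9]
finger_gap: 0.286
gripper_force: 40.0
```

Request:
move_arm([
  {"dx": 0,"dy": 0,"dz": 0,"rx": 0,"ry": 0,"rz": 0},
  {"dx": 0,"dy": 0,"dz": 0,"rx": 0,"ry": 0,"rz": 0},
  {"dx": 0,"dy": 0,"dz": 0,"rx": 0,"ry": 0,"rz": 0},
  {"dx": 0,"dy": 0,"dz": 0,"rx": 0,"ry": 0,"rz": 0},
  {"dx": 0,"dy": 0,"dz": 0.5,"rx": 0,"ry": 0,"rz": 0},
  {"dx": 0,"dy": 0,"dz": 1,"rx": 0,"ry": 0,"rz": 0},
  {"dx": 0,"dy": 0,"dz": 1,"rx": 0,"ry": 0,"rz": 0},
  {"dx": 0,"dy": 0,"dz": 1,"rx": 0,"ry": 0,"rz": 0},
  {"dx": 0,"dy": 0,"dz": 1,"rx": 0,"ry": 0,"rz": 0},
  {"dx": 0,"dy": 0,"dz": 1,"rx": 0,"ry": 0,"rz": 0},
], claw=60)

```text
t: 31.75
tcp_pos: [0.641, 0.2776, 0.1463]
tool_rot: [0.083, 0.997, 0.0, 0.001]
force: [0.0, -0.1, 0.6]
finger_gap: 0.601
gripper_force: 0.0
```

Request:
move_arm([
  {"dx": -0.45,"dy": -1,"dz": 0,"rx": 0,"ry": 0,"rz": 0},
  {"dx": -0.45,"dy": -1,"dz": 0,"rx": 0,"ry": 0,"rz": 0},
  {"dx": -0.45,"dy": -1,"dz": 0,"rx": 0,"ry": 0,"rz": 0},
  {"dx": -0.45,"dy": -1,"dz": 0,"rx": 0,"ry": 0,"rz": 0},
  {"dx": -0.45,"dy": -1,"dz": 0,"rx": 0,"ry": 0,"rz": 0},
  {"dx": -0.45,"dy": -1,"dz": 0,"rx": 0,"ry": 0,"rz": 0},
  {"dx": -0.45,"dy": -1,"dz": 0,"rx": 0,"ry": 0,"rz": 0},
  {"dx": -0.45,"dy": -1,"dz": 0,"rx": 0,"ry": 0,"rz": 0},
  {"dx": -0.45,"dy": -1,"dz": 0,"rx": 0,"ry": 0,"rz": 0},
  {"dx": -0.45,"dy": -1,"dz": 0,"rx": 0,"ry": 0,"rz": 0},
])

```text
t: 33.0
tcp_pos: [0.5283, 0.0267, 0.1454]
tool_rot: [0.083, 0.997, -0.0, 0.001]
force: [1.1, -0.4, 0.1]
finger_gap: 0.595
gripper_force: 0.0
```

Request:
move_arm([
  {"dx": -0.45,"dy": -0.87,"dz": 0,"rx": 0,"ry": 0,"rz": 0.043},
  {"dx": -0.45,"dy": -0.87,"dz": 0,"rx": 0,"ry": 0,"rz": 0.043},
  {"dx": -0.45,"dy": -0.87,"dz": 0,"rx": 0,"ry": 0,"rz": 0.043},
  {"dx": -0.45,"dy": -0.87,"dz": 0,"rx": 0,"ry": 0,"rz": 0.043},
  {"dx": -0.45,"dy": -0.87,"dz": 0,"rx": 0,"ry": 0,"rz": 0.043},
  {"dx": -0.45,"dy": -0.87,"dz": 0,"rx": 0,"ry": 0,"rz": 0.043},
  {"dx": -0.45,"dy": -0.87,"dz": 0,"rx": 0,"ry": 0,"rz": 0.043},
  {"dx": 0,"dy": 0,"dz": 0,"rx": 0,"ry": 0,"rz": 0},
  {"dx": 0,"dy": 0,"dz": 0,"rx": 0,"ry": 0,"rz": 0},
  {"dx": 0,"dy": 0,"dz": 0,"rx": 0,"ry": 0,"rz": 0},
])

```text
t: 34.25
tcp_pos: [0.4499, -0.1241, 0.1445]
tool_rot: [0.004, 1.0, -0.0, 0.0]
force: [0.2, 0.4, 0.2]
finger_gap: 0.6
gripper_force: 0.0
```

```bash
python3 - <<'E'
from h import *
state(); m,im=wrist("w7",0); mt=cams.camera_model("top"); it=cams.snapshot("top")[:,:,::-1]; cv2.imwrite("pics/top3.png",it)
a=plan(m,im,.33,.56,-.22,-.02,.011,2000);b=plan(mt,it,.52,.75,.0,.36,.01,1100,False); b=cv2.copyMakeBorder(b,0,460-b.shape[0],0,0,0)
cv2.imwrite("pics/w7.png",np.hstack([a,b])[:,:800])
E
```

```text
t 34.25 tcp [ 0.4499 -0.1241  0.1445] yang 89.56 zax [ 0. -0. -1.] F [0.2 0.4 0.2] gap 0.6 gf 0.0
```

View pics/w7.png

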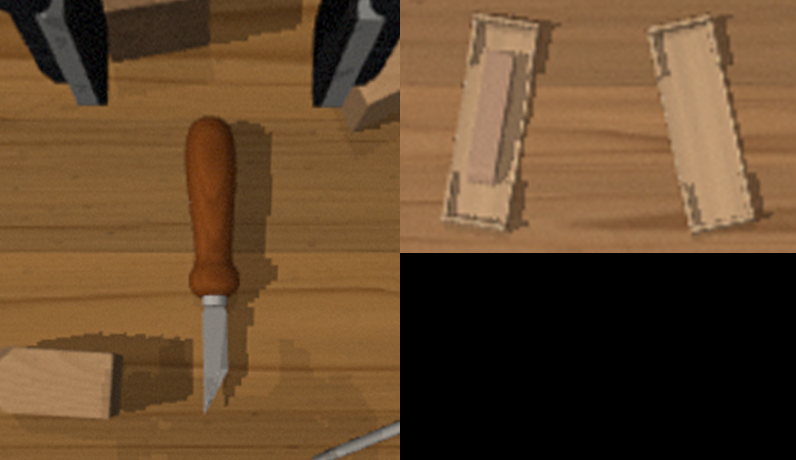

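The strop lies lengthwise on the left tray's floor at (493,118), clear of the rims. The chisel runs from its butt at (210,115) to its tip at (206,412), centred at about (0.428, -0.1265) with its axis at roughly +1°. I'm gripping it about 25 mm towards the butt.

Request:
move_arm([
  {"dx": 0.12,"dy": -0.08,"dz": -0.67,"rx": 0,"ry": 0,"rz": 0.05},
  {"dx": 0,"dy": 0,"dz": -0.67,"rx": 0,"ry": 0,"rz": 0},
  {"dx": 0,"dy": 0,"dz": -0.67,"rx": 0,"ry": 0,"rz": 0},
  {"dx": 0,"dy": 0,"dz": -0.67,"rx": 0,"ry": 0,"rz": 0},
  {"dx": 0,"dy": 0,"dz": -0.67,"rx": 0,"ry": 0,"rz": 0},
  {"dx": 0,"dy": 0,"dz": -0.67,"rx": 0,"ry": 0,"rz": 0},
  {"dx": 0,"dy": 0,"dz": -0.67,"rx": 0,"ry": 0,"rz": 0},
  {"dx": 0,"dy": 0,"dz": -0.67,"rx": 0,"ry": 0,"rz": 0},
  {"dx": 0,"dy": 0,"dz": -0.17,"rx": 0,"ry": 0,"rz": 0},
  {"dx": 0,"dy": 0,"dz": -0.17,"rx": 0,"ry": 0,"rz": 0},
], claw=60)

```text
t: 35.6
tcp_pos: [0.4529, -0.1266, 0.0018]
tool_rot: [-0.009, 1.0, -0.0, 0.0]
force: [0.3, 0.2, 0.2]
finger_gap: 0.599
gripper_force: 0.0
```

Request:
move_arm([
  {"dx": 0,"dy": 0,"dz": 0,"rx": 0,"ry": 0,"rz": 0},
  {"dx": 0,"dy": 0,"dz": 0,"rx": 0,"ry": 0,"rz": 0},
  {"dx": 0,"dy": 0,"dz": 0,"rx": 0,"ry": 0,"rz": 0},
  {"dx": 0,"dy": 0,"dz": 0,"rx": 0,"ry": 0,"rz": 0},
  {"dx": 0,"dy": 0,"dz": 0,"rx": 0,"ry": 0,"rz": 0},
  {"dx": 0,"dy": 0,"dz": 0,"rx": 0,"ry": 0,"rz": 0},
  {"dx": 0,"dy": 0,"dz": 0,"rx": 0,"ry": 0,"rz": 0},
  {"dx": 0,"dy": 0,"dz": 0,"rx": 0,"ry": 0,"rz": 0},
  {"dx": 0,"dy": 0,"dz": 0,"rx": 0,"ry": 0,"rz": 0},
  {"dx": 0,"dy": 0,"dz": 0,"rx": 0,"ry": 0,"rz": 0},
], claw=10, newtons=50)

```text
t: 36.85
tcp_pos: [0.4529, -0.1268, 0.0024]
tool_rot: [-0.009, 1.0, -0.0, 0.0]
force: [-0.2, 0.7, 6.0]
finger_gap: 0.226
gripper_force: 48.9
```

Request:
move_arm([
  {"dx": 0,"dy": 0,"dz": 0.6,"rx": 0,"ry": 0,"rz": 0},
  {"dx": 0,"dy": 0,"dz": 1,"rx": 0,"ry": 0,"rz": 0},
  {"dx": 0,"dy": 0,"dz": 1,"rx": 0,"ry": 0,"rz": 0},
  {"dx": 0,"dy": 0,"dz": 1,"rx": 0,"ry": 0,"rz": 0},
  {"dx": 0.5,"dy": 0.52,"dz": 0.2,"rx": 0,"ry": 0,"rz": 0},
  {"dx": 0.5,"dy": 0.52,"dz": 0.2,"rx": 0,"ry": 0,"rz": 0},
  {"dx": 0.5,"dy": 0.52,"dz": 0.2,"rx": 0,"ry": 0,"rz": 0},
  {"dx": 0.5,"dy": 0.52,"dz": 0.2,"rx": 0,"ry": 0,"rz": 0},
  {"dx": 0.5,"dy": 0.52,"dz": 0.2,"rx": 0,"ry": 0,"rz": 0},
  {"dx": 0.5,"dy": 0.52,"dz": 0.2,"rx": 0,"ry": 0,"rz": 0},
])

```text
t: 38.1
tcp_pos: [0.5283, -0.0477, 0.1219]
tool_rot: [-0.009, 1.0, 0.0, -0.0]
force: [0.1, 1.1, -0.1]
finger_gap: 0.222
gripper_force: 49.0
```

Request:
move_arm([
  {"dx": 0.75,"dy": 0.8,"dz": 0,"rx": 0,"ry": 0,"rz": 0.053},
  {"dx": 0.75,"dy": 0.8,"dz": 0,"rx": 0,"ry": 0,"rz": 0.053},
  {"dx": 0.75,"dy": 0.8,"dz": 0,"rx": 0,"ry": 0,"rz": 0.053},
  {"dx": 0.75,"dy": 0.8,"dz": 0,"rx": 0,"ry": 0,"rz": 0.053},
  {"dx": 0.75,"dy": 0.8,"dz": 0,"rx": 0,"ry": 0,"rz": 0.053},
  {"dx": 0.75,"dy": 0.8,"dz": 0,"rx": 0,"ry": 0,"rz": 0.053},
  {"dx": 0.75,"dy": 0.8,"dz": 0,"rx": 0,"ry": 0,"rz": 0.053},
  {"dx": 0,"dy": 0,"dz": 0,"rx": 0,"ry": 0,"rz": 0},
  {"dx": 0,"dy": 0,"dz": 0,"rx": 0,"ry": 0,"rz": 0},
  {"dx": 0,"dy": 0,"dz": 0,"rx": 0,"ry": 0,"rz": 0},
])

```text
t: 39.35
tcp_pos: [0.658, 0.0907, 0.1216]
tool_rot: [-0.105, 0.994, -0.0, -0.001]
force: [-1.0, 0.4, -0.7]
finger_gap: 0.223
gripper_force: 49.0
```

```bash
python3 - <<'E'
from h import *
state(); m,im=wrist("w8",0); print(-m["extrinsics"][:3,:3].T@m["extrinsics"][:3,3])
a=plan(m,im,.52,.74,-.01,.19,.010,2000);b=plan(m,im,.54,.76,-.01,.19,.133,2000)
cv2.imwrite("pics/w8.png",np.hstack([a,b]))
E
```

```text
t 39.35 tcp [0.658  0.0907 0.1216] yang 102.1 zax [-0.001 -0.    -1.   ] F [-1.   0.4 -0.7] gap 0.223 gf 49.0
[0.58237574 0.07431619 0.26477587]
```

View pics/w8.png

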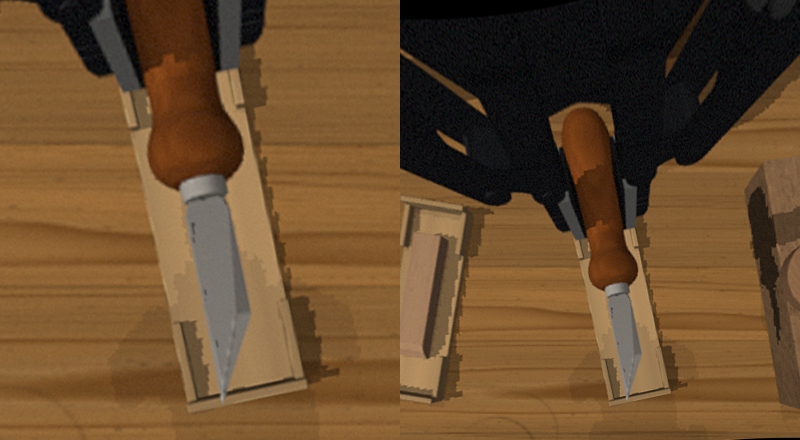

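The tray's near corners at (188,410) and (306,388) give a centre of about (0.635, 0.0855). The held chisel is centred at about (0.634, 0.085) at roughly 11°, so it needs only a tiny correction before lowering.

Request:
move_arm([
  {"dx": 0.03,"dy": 0.02,"dz": -0.55,"rx": 0,"ry": 0,"rz": 0.03},
  {"dx": 0,"dy": 0,"dz": -0.55,"rx": 0,"ry": 0,"rz": 0},
  {"dx": 0,"dy": 0,"dz": -0.55,"rx": 0,"ry": 0,"rz": 0},
  {"dx": 0,"dy": 0,"dz": -0.55,"rx": 0,"ry": 0,"rz": 0},
  {"dx": 0,"dy": 0,"dz": -0.55,"rx": 0,"ry": 0,"rz": 0},
  {"dx": 0,"dy": 0,"dz": -0.55,"rx": 0,"ry": 0,"rz": 0},
  {"dx": 0,"dy": 0,"dz": -0.55,"rx": 0,"ry": 0,"rz": 0},
  {"dx": 0,"dy": 0,"dz": -0.55,"rx": 0,"ry": 0,"rz": 0},
  {"dx": 0,"dy": 0,"dz": -0.06,"rx": 0,"ry": 0,"rz": 0},
  {"dx": 0,"dy": 0,"dz": -0.04,"rx": 0,"ry": 0,"rz": 0},
])

```text
t: 40.65
tcp_pos: [0.6599, 0.0918, 0.0094]
tool_rot: [-0.114, 0.994, -0.0, 0.0]
force: [-0.1, -0.7, -1.0]
finger_gap: 0.223
gripper_force: 49.0
```

Request:
move_arm([
  {"dx": 0,"dy": 0,"dz": -0.03,"rx": 0,"ry": 0,"rz": 0},
  {"dx": 0,"dy": 0,"dz": -0.03,"rx": 0,"ry": 0,"rz": 0},
  {"dx": 0,"dy": 0,"dz": -0.03,"rx": 0,"ry": 0,"rz": 0},
  {"dx": 0,"dy": 0,"dz": 0,"rx": 0,"ry": 0,"rz": 0},
  {"dx": 0,"dy": 0,"dz": 0,"rx": 0,"ry": 0,"rz": 0},
  {"dx": 0,"dy": 0,"dz": 0,"rx": 0,"ry": 0,"rz": 0},
  {"dx": 0,"dy": 0,"dz": 0,"rx": 0,"ry": 0,"rz": 0},
  {"dx": 0,"dy": 0,"dz": 0,"rx": 0,"ry": 0,"rz": 0},
  {"dx": 0,"dy": 0,"dz": 0,"rx": 0,"ry": 0,"rz": 0},
  {"dx": 0,"dy": 0,"dz": 0,"rx": 0,"ry": 0,"rz": 0},
])

```text
t: 41.9
tcp_pos: [0.6596, 0.0918, 0.0071]
tool_rot: [-0.114, 0.994, -0.0, -0.0]
force: [-0.1, 0.0, -0.8]
finger_gap: 0.224
gripper_force: 49.0
```

Not quite down yet, so I'll lower about 1 mm more, release and lift.

Request:
move_arm([
  {"dx": 0,"dy": 0,"dz": -0.02,"rx": 0,"ry": 0,"rz": 0},
  {"dx": 0,"dy": 0,"dz": -0.02,"rx": 0,"ry": 0,"rz": 0},
  {"dx": 0,"dy": 0,"dz": 0,"rx": 0,"ry": 0,"rz": 0},
  {"dx": 0,"dy": 0,"dz": 0,"rx": 0,"ry": 0,"rz": 0},
  {"dx": 0,"dy": 0,"dz": 0,"rx": 0,"ry": 0,"rz": 0},
  {"dx": 0,"dy": 0,"dz": 0,"rx": 0,"ry": 0,"rz": 0},
  {"dx": 0,"dy": 0,"dz": 0,"rx": 0,"ry": 0,"rz": 0},
  {"dx": 0,"dy": 0,"dz": 0,"rx": 0,"ry": 0,"rz": 0},
  {"dx": 0,"dy": 0,"dz": 0,"rx": 0,"ry": 0,"rz": 0},
  {"dx": 0,"dy": 0,"dz": 0,"rx": 0,"ry": 0,"rz": 0},
])

```text
t: 43.15
tcp_pos: [0.6597, 0.0918, 0.0064]
tool_rot: [-0.114, 0.994, -0.0, 0.0]
force: [-1.4, -0.4, 5.2]
finger_gap: 0.221
gripper_force: 49.7
```

Request:
move_arm([
  {"dx": 0,"dy": 0,"dz": 0,"rx": 0,"ry": 0,"rz": 0},
  {"dx": 0,"dy": 0,"dz": 0,"rx": 0,"ry": 0,"rz": 0},
  {"dx": 0,"dy": 0,"dz": 0,"rx": 0,"ry": 0,"rz": 0},
  {"dx": 0,"dy": 0,"dz": 0,"rx": 0,"ry": 0,"rz": 0},
  {"dx": 0,"dy": 0,"dz": 0.5,"rx": 0,"ry": 0,"rz": 0},
  {"dx": 0,"dy": 0,"dz": 1,"rx": 0,"ry": 0,"rz": 0},
  {"dx": 0,"dy": 0,"dz": 1,"rx": 0,"ry": 0,"rz": 0},
  {"dx": 0,"dy": 0,"dz": 1,"rx": 0,"ry": 0,"rz": 0},
  {"dx": 0,"dy": 0,"dz": 1,"rx": 0,"ry": 0,"rz": 0},
  {"dx": 0,"dy": 0,"dz": 1,"rx": 0,"ry": 0,"rz": 0},
], claw=55)

```text
t: 44.4
tcp_pos: [0.6597, 0.0918, 0.1455]
tool_rot: [-0.114, 0.994, -0.0, 0.001]
force: [0.5, 0.1, -0.6]
finger_gap: 0.55
gripper_force: 0.0
```

Request:
move_arm([
  {"dx": -0.8,"dy": 0.2,"dz": 0.5,"rx": 0,"ry": 0,"rz": 0},
  {"dx": -0.8,"dy": 0.2,"dz": 0.5,"rx": 0,"ry": 0,"rz": 0},
  {"dx": -0.8,"dy": 0.2,"dz": 0.5,"rx": 0,"ry": 0,"rz": 0},
  {"dx": -0.8,"dy": 0.2,"dz": 0.5,"rx": 0,"ry": 0,"rz": 0},
  {"dx": -0.8,"dy": 0.2,"dz": 0.5,"rx": 0,"ry": 0,"rz": 0},
  {"dx": -0.8,"dy": 0.2,"dz": 0,"rx": 0,"ry": 0,"rz": 0},
  {"dx": -0.5,"dy": 0.2,"dz": 0,"rx": 0,"ry": 0,"rz": 0},
  {"dx": 0,"dy": 0,"dz": 0,"rx": 0,"ry": 0,"rz": 0},
  {"dx": 0,"dy": 0,"dz": 0,"rx": 0,"ry": 0,"rz": 0},
  {"dx": 0,"dy": 0,"dz": 0,"rx": 0,"ry": 0,"rz": 0},
])

```text
t: 45.65
tcp_pos: [0.5279, 0.1266, 0.206]
tool_rot: [-0.113, 0.994, -0.0, 0.0]
force: [0.4, 0.3, 0.5]
finger_gap: 0.553
gripper_force: 0.0
```

```bash
python3 - <<'E'
from h import *
state(); m,im=wrist("w9",0); mt=cams.camera_model("top"); it=cams.snapshot("top")[:,:,::-1]; sc=cams.snapshot("scene")[:,:,::-1]
a=plan(mt,it,.51,.77,-.16,.36,.02,1500,False)
b=plan(m,im,.5,.76,-.16,.12,.041,800)
s=cv2.resize(sc[130:290,230:470],None,fx=1.3,fy=1.3)[:208]
o=np.zeros((600,800,3),np.uint8); o[:390,:780]=a; o[390:390+208,:224]=b; o[390:390+208,240:240+s.shape[1]]=s
cv2.imwrite("pics/fin.png",o)
E
```

```text
t 45.65 tcp [0.5279 0.1266 0.206 ] yang 103.02 zax [ 0.001 -0.    -1.   ] F [0.4 0.3 0.5] gap 0.553 gf 0.0
```

View pics/fin.png

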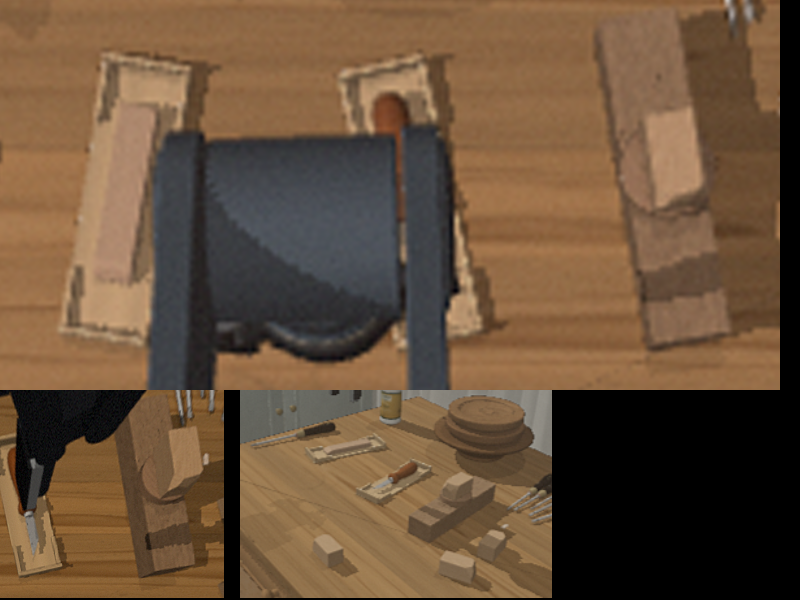

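The arm is clear of everything. The disc and upright blank are stacked on the middle of the block (disc about (665,167), block centre (663,177) before parallax, so about 4 mm off along its length). The strop lies in the left tray and the chisel in the right one.

```bash
python3 -c "
from station import order
print(order.sign_off())"
```

```text
the job is handed in; nothing more can be done
None
```

The job is done and handed in at about 46 s: the disc is on the walnut block (about 4 mm off its middle, lengthwise) with the blank upright on it, the strop is in the left tray, the chisel is in the right tray, and I left the screwdrivers alone.

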